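# Set the lot-number stand and show it on the plinth

### The job

Lot 274 is next: while the lot-number stand lies on its back, roll its three wheels so that it reads 2-7-4, each digit squarely on the red reading line. Then stand it up on its foot on the table and let go, take hold of it again and set it down gently, upright and square in the middle of the dark wooden plinth, with its number facing the room, away from the robot. Leave the silver and glass around it where they are.

Things in the scene. Friction and masses are not known exactly. Their poses are not given: they have to be found in the camera images.
- stand_mid (a point): Lot-number stand, 0.6-0.9 kg, 170 mm long, first lying on its flat back, top end towards the robot's right. Axes: x up the stand (foot to top), z out of its number face, y to the reader's left. Point: 85 mm above the foot's underside, 26 mm in front of the back, mid-width. Grey housing round it: x -75 to +45, y +-67, z +-26 mm. Lying, this point is 26 mm over the table.
- stand_plate (a point): Centre of the flat steel carrying plate at the stand's top end: 96 mm wide (y), 12 mm thick (z), jutting 40 mm out of the housing; 63 mm up (x) and 14 mm in front (z) of stand_mid, 22 mm from its free end. Lying, it is level, its underside 34 mm over the table with free space beneath, too wide to pinch; standing, it points up and is pinched across its 12 mm.
- stand_foot (a point): Centre of the underside of the foot plate: 140 mm wide (y), 10 mm thick (x), 92 mm deep (z, from the flat back forwards); 85 mm below (-x) and 20 mm in front (+z) of stand_mid. Lying, the foot stands on edge, 92 mm high. Lifted at the top end, the stand tips up about the foot's back edge (46 mm behind this point) and from about 60 degrees on falls onto its foot by itself.
- wheel_left_front (a point): Front-most point of the left wheel (hundreds), on the red reading line; the wheel's top while the stand lies (70 mm over the table). Each wheel is a smooth ivory drum, 64 mm across, 26 mm wide, with black digits 0-9 round the rim; axle along the stand's y, 32 mm behind this point. It juts 18 mm out of the face. Wheels are 38 mm apart. Axes as the stand's.
- wheel_middle_front (a point): The same point of the middle wheel (tens).
- wheel_right_front (a point): The same point of the right wheel (units).
- wheel_left (a joint): Turn of the left wheel, rad: digit d is on the reading line at d x 0.628 (a whole turn more or less shows the same). Grows as the front of the wheel is rolled towards the stand's top (+x). No clicks, no end stops; friction of about 1.1 N at the rim holds it where it is left. A fingertip pressed on it with 4 to 10 N drags it along, with little slip.
- wheel_middle (a joint): Turn of the middle wheel, rad, the same way.
- wheel_right (a joint): Turn of the right wheel, rad, the same way.
- plinth_top (a point): Centre of the top of the fixed dark wooden plinth with wine-red felt: 130 mm (x) by 190 mm (y), 20 mm high, to the right of the stand. Its x axis points away from the robot, to the room, up to 0.25 rad askew.
Things that resemble listed ones, but are neither listed nor needed, are in the scene too. Of the things that look like the part that bears plinth_top, take the one that is farthest to the robot's left at the start.

How it is judged:
By the outcome, as a careful person would: the job done as asked, in the order asked, and still so for the second after the job is handed in, with the robot touching nothing.
It also fails if it takes over 72 s, if anything falls off the work surface, if the arm or the gripper's body presses on something with over 40 N, if the wrist force passes 120 N, or if a joint passes its speed limit or range.

### The arm

A 7-joint arm with a two-finger parallel gripper is mounted at the origin on the work surface. World frame = base frame: x ahead of the robot, y to its left, z up, the work surface at z = 0. Lengths are in m, angles in rad, forces in N, time in s.
With the tool pointing down it reaches from about 0.35 to 0.9 m from the base axis. Payload 8.1 kg.
Tool frame: the origin (TCP) lies where the fingers leave the gripper's body, on its centre line; the fingertips stand 66 mm ahead of it and the grasp point (between the pads) lies 47 mm ahead of it (arm.tip_reach is the distance from the TCP to the fingertips, in m); z points along the fingers, y is the direction in which the jaws open and shut (so a half turn about z gives the same grasp; the last joint's range is limited). The gripper opens to 92 mm and grips with 3 to 60 N. Pads are 19 mm wide; open, the fingers measure 130 mm over their backs; the gripper's body (75 mm by 190 mm) begins 47 mm behind the grasp point.
Start: joints at [-1.397, 0.434, 0.025, 1.573, -0.012, 1.134, -0.075], TCP at [0.171, 0.601, 0.292] pointing down, gripper open.
Joint ranges: [-2.62, 2.62], [-0.44, 2.09], [-1.27, 1.32], [0.08, 2.57], [-1.32, 4.46], [0.12, 2], [-2.74, 2.74]. Speed limits (rad/s): [2.22, 2.22, 3.01, 3.01, 3.14, 3.14, 3.14].

### API

Orientations are given as a rotation vector (axis times angle).
In Python, from cell import arm gives the robot as it stands.
- The arm moves only by the tool carry_out, never from a script. Its argument "plan" is a list of rows, each a list of 5 numbers: the shift along the world's x, y, z in cm, then the turn about the world's z in rad, then the finger opening in cm, from 0 to 9.18. In form: [[tx, ty, tz, spin, fingers], ...]. A call has 1 to 20 rows; each row is the pose to reach, as a shift and turn from the pose measured when the call began; what a row does not reach only later rows make up. A row lasts 1/10 s, in which the tool goes at most 50 mm and 8.59 degrees, less where a joint would pass 70% of its speed; a pose out of reach is approached as far as the arm can. A call with a gripper value outside its range is refused whole. The fingers move at their own pace and stop on an object; "squeeze" is the grip in N (left out, the last holds). Time passes only in rows, so rows that repeat a pose let the fingers close. It gives the time, the measured TCP pose, the force and the opening at its end, in the units of the state.
- arm.observe(): the state, without advancing time (a new reading comes with each control period).
- arm.get_image(name): name is "scene" or "top" or "wrist"; returns (picture, depth): 384x512x3 uint8, red, green, blue; 384x512 float32, m along the optical axis (not along the pixel's ray), 0 where there is no reading.
- arm.get_calibration(name): a dict with "intrinsics" (3x3 intrinsics, pixels), "rvec" (rotation vector, rad) and "tvec" (3), from world to camera coordinates, as OpenCV has them; the wrist camera has in their place "tool_from_camera" (4x4, takes a point from camera to tool coordinates, whose origin is the TCP and whose axes are the flange's). Camera axes: x right, y down, z forward; pixel columns grow to the right and rows downward; lengths in m; the calibration is good to about 2 mm. A picture is of the moment at which its call begins: read the wrist's pose just before it. get_calibration takes no time and is no camera call.
- arm.sign_off(): hands the job in, once; it reports no verdict.
The state is a dict: "clock": time; "joints": joint angles; "dq": joint speeds; "joint_efforts": joint torques, N m; "position": TCP position; "ee_rot": TCP orientation; "force": force on the tool from outside, world axes, zero at the start; "ft_torque": the same for the moment, N m; "width": opening from 0.0 (shut) to 1.0 (fully open).
Only numpy, scipy, OpenCV 4.12 (cv2) and the standard library are available. Lean on these libraries where they do the work, as an engineer would, in place of code of your own. Each camera call takes 0.05 s, during which the arm holds its last target. There are 200 camera calls.

## Working session

There is one attempt and no reset: what is moved stays moved. The work goes in short steps, Python scripts to look and compute and a tool call to move; the robot and the scene stay as the last step left them, time stands still between calls to the robot, and variables do not carry over. Pictures are saved under pics/ and viewed, about 8 in all and at most 12, crops included, and the job is handed in when it is done.

Besides the shell and the picture viewer there is one more tool, called after "Emit:" as name(argument=value, ...), one argument or row to a line, values as JSON. carry_out: Moves the arm, as the interface text tells. Its arguments: {"type":"object","properties":{"plan":{"type":"array"},"squeeze":{"type":"number"}},"required":["plan"]}

```bash
ls; mkdir -p pics; cat > h.py <<'E'
from cell import arm
import numpy as np, cv2
from scipy.spatial.transform import Rotation as R
def shot(n):
    s=arm.observe(); im,d=arm.get_image(n); c=arm.get_calibration(n); K=np.array(c["intrinsics"])
    if n=="wrist":
        T=np.eye(4);T[:3,:3]=R.from_rotvec(s["ee_rot"]).as_matrix();T[:3,3]=s["position"]
        W=T@np.array(c["tool_from_camera"])
    else:
        M=np.eye(4);M[:3,:3]=R.from_rotvec(np.ravel(c["rvec"])).as_matrix();M[:3,3]=np.ravel(c["tvec"]);W=np.linalg.inv(M)
    return im,d,K,W
def save(n,f):
    im,d,K,W=shot(n); np.savez(''+f+'.npz',im=im,d=d,K=K,W=W)
    cv2.imwrite('pics/'+f+'.png',im[:,:,::-1]); return im,d,K,W
def load(f):
    z=np.load(''+f+'.npz'); return z['im'],z['d'],z['K'],z['W']
def pts(d,K,W):
    v,u=np.mgrid[:d.shape[0],:d.shape[1]]
    P=np.stack([(u-K[0,2])/K[0,0]*d,(v-K[1,2])/K[1,1]*d,d],-1)
    return P@W[:3,:3].T+W[:3,3]
def proj(p,K,W):
    q=np.linalg.inv(W)@np.r_[p,1]; q=K@q[:3]; return q[:2]/q[2]
def crop(im,f,u0,v0,u1,v1,s):
    cv2.imwrite('pics/'+f+'.png',cv2.resize(im[v0:v1,u0:u1,::-1],None,fx=s,fy=s,interpolation=cv2.INTER_CUBIC))
E
python3 - <<'E'
from h import *
print(arm.observe())
a=save('top','top0');b=save('scene','scene0')
cv2.imwrite('pics/both.png',np.vstack([a[0],b[0]])[:,:,::-1][:, :])
E
```

```text
pics
{'clock': 0.0, 'joints': array([-1.39660994,  0.43520137,  0.02496694,  1.57410958, -0.01162986,
        1.13397631, -0.07506118]), 'dq': array([-0.00050198, -0.00158214, -0.00026373, -0.00066152, -0.001381  ,
       -0.00181421, -0.00131905]), 'joint_efforts': array([ 1.34552533e-04, -6.67828274e+01,  9.85719413e-01, -3.14476347e+01,
       -6.04704022e-02,  4.23990400e-02,  1.57567652e-04]), 'position': array([0.17071418, 0.60080677, 0.2914534 ]), 'ee_rot': array([-4.33433731e-01, -3.11144419e+00,  2.42845905e-03]), 'force': array([-0.51953439,  0.68866585,  0.06602163]), 'ft_torque': array([-0.03272996, -0.06835215,  0.00326358]), 'width': 1.0003161437873511}
```

View pics/top0.png

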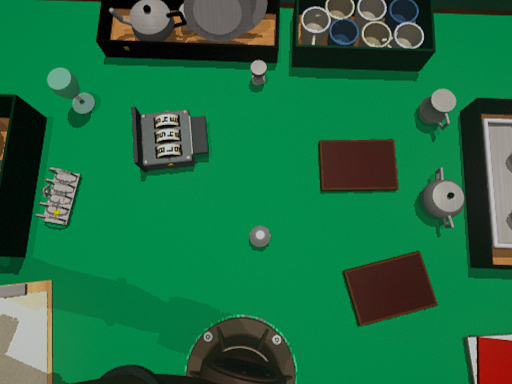

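View pics/scene0.png

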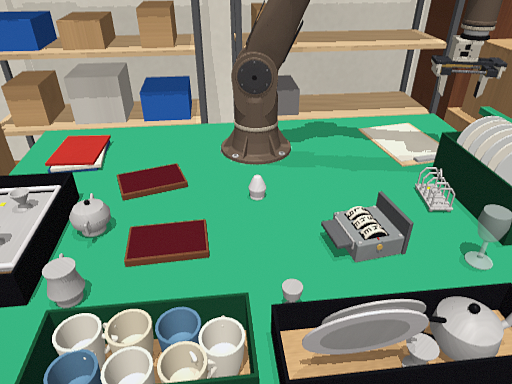

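Plinth candidates in top view: slab at (358,165) and slab at (390,288). By the description I want the one farther left (larger y), (358,165). The stand is the only one, at (170,138).

```bash
python3 - <<'E'
from h import *
im,d,K,W=load('top0');P=pts(d,K,W)
for n,(u0,v0,u1,v1),(zl,zh) in [('plA',(310,130,410,200),(.012,.03)),('plB',(335,245,445,330),(.012,.03)),('wheels',(130,100,215,175),(.058,.08)),('house',(130,100,215,175),(.044,.057)),('plate',(185,100,215,175),(.03,.056)),('foot',(125,100,150,175),(.08,.11)),('any',(125,100,215,180),(.02,.11))]:
    q=P[v0:v1,u0:u1].reshape(-1,3);q=q[(q[:,2]>zl)&(q[:,2]<zh)]
    r=cv2.minAreaRect((q[:,:2]*1000).astype(np.float32));print(n,len(q),q.mean(0).round(4),np.round(r[0],1),np.round(r[1],1),round(r[2],2), np.median(q[:,2]).round(4))
b=load('scene0')
crop(im,'c1',125,95,215,180,8)
E
```

```text
plA 3884 [ 0.5002 -0.2681  0.0204] [ 502.6 -269.1] [131.5 190.6] 3.01 0.0205
plB 4667 [ 0.2053 -0.3387  0.0204] [ 206.2 -340.1] [130.1 190.5] 16.7 0.0204
wheels 867 [0.5405 0.2122 0.0669] [537.6 222. ] [138.5  99.9] 5.1 0.0676
house 2401 [0.5415 0.1917 0.0512] [545.9 192.7] [141.3 167.7] 8.43 0.0519
plate 948 [0.5478 0.1374 0.0481] [550.9 134.1] [132.6  56.7] 3.28 0.0476
foot 310 [0.5304 0.2707 0.0906] [533.1 272.3] [139.5  11.5] 8.87 0.0918
any 3853 [0.5379 0.2018 0.0571] [545.7 193.7] [141.3 170.1] 8.45 0.0531
```

View pics/c1.png

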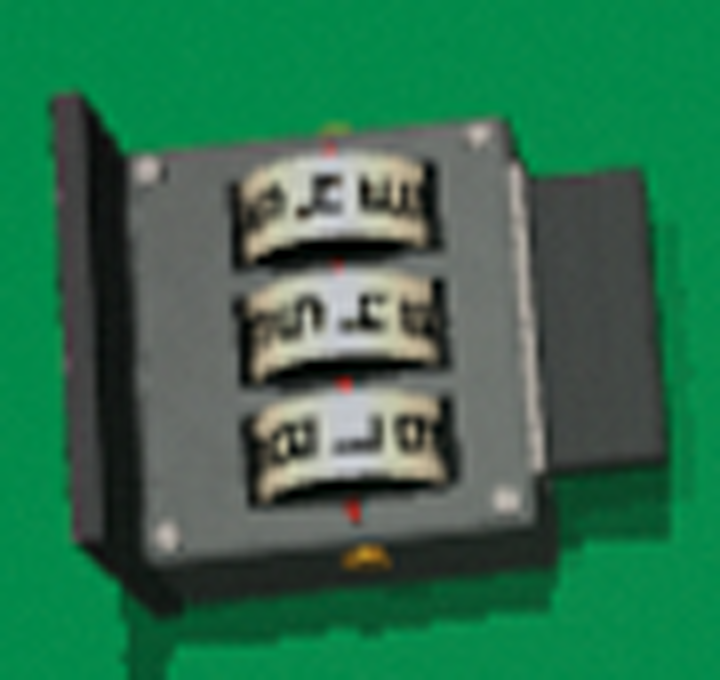

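Plinth A (y −0.27, farther left than B at y −0.34) is the target. It sits at about (0.502,−0.269) with a ~3° skew. Stand mid is at (0.545,0.193), with its x axis at (0.15,−0.989). Next is a closer look with the wrist camera.

```bash
python3 - <<'E'
from h import *
c=arm.get_calibration('wrist');print(np.round(c['tool_from_camera'],3),np.round(c['intrinsics'],0),arm.tip_reach)
s=arm.observe();M=R.from_rotvec(s['ee_rot']).as_matrix();print(M.round(3))
# TCP so that camera at 0.20 above table looks at stand mid with jaw at 8.6deg
Rn=R.from_euler('z',-65.6,degrees=True).as_matrix()@M
T=np.array(c['tool_from_camera']);cam=Rn@T[:3,3];ax=Rn@T[:3,2];print(cam,ax)
for h in (.25,.3):
    tgt=np.array([.545,.2,.06]); camp=tgt-ax*((h-.06)/-ax[2]); p=camp-cam; print(h,p,(p-s['position'])*100)
# plinth refine by edge
im,d,K,W=load('top0');P=pts(d,K,W)
q=P[130:200,310:410].reshape(-1,3);q=q[(q[:,2]>.017)&(q[:,2]<.024)]
r=cv2.minAreaRect((q[:,:2]*1000).astype(np.float32));print(r,cv2.boxPoints(r))
im=load('scene0')[0];crop(im,'grip',400,0,512,110,5)
E
```

```text
[[-0.001 -0.96  -0.281  0.075]
 [ 1.    -0.001 -0.    -0.001]
 [ 0.    -0.281  0.96  -0.091]
 [ 0.     0.     0.     1.   ]] [[287.   0. 258.]
 [  0. 287. 193.]
 [  0.   0.   1.]] 0.0655
[[-0.962  0.273 -0.   ]
 [ 0.273  0.962 -0.001]
 [-0.    -0.001 -1.   ]]
[-0.01221577  0.07405118  0.09127292] [ 0.04009197 -0.27817168 -0.9596943 ]
0.25 [0.54927837 0.18102117 0.15872708] [ 37.85215365 -41.98395603 -13.2796446 ]
0.3 [0.54718958 0.19551389 0.20872708] [ 37.64327479 -40.5346837   -8.2796446 ]
((502.0155029296875, -269.1968078613281), (130.35020446777344, 190.6416778564453), 2.954303503036499) [[ 432.01425 -177.36174]
 [ 441.8398  -367.75006]
 [ 572.0167  -361.03186]
 [ 562.19116 -170.64355]]
```

View pics/grip.png

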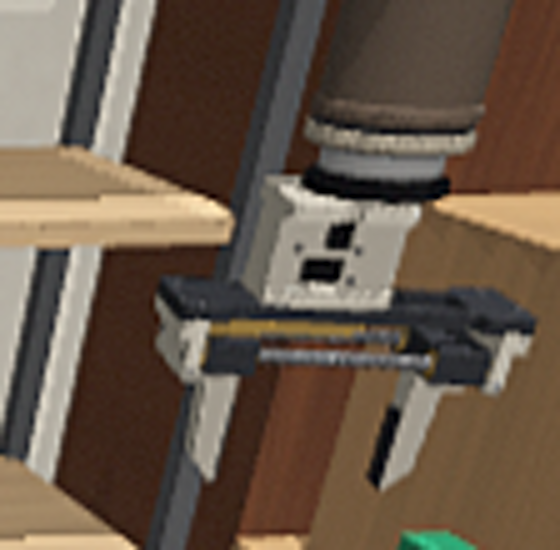

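The close view of the gripper shows plain flat-tipped fingers with no hooks. Moving over the stand, fingers shut.

Emit:
carry_out(
  plan=[
    [10,-11,0,-0.3,0],
    [20,-22,0,-0.6,0],
    [30,-32,0,-0.9,0],
    [37.6,-40.5,0,-1.145,0],
    [37.6,-40.5,0,-1.145,0],
    [37.6,-40.5,0,-1.145,0],
    [37.6,-40.5,0,-1.145,0],
    [37.6,-40.5,0,-1.145,0],
    [37.6,-40.5,0,-1.145,0],
    [37.6,-40.5,-4,-1.145,0],
    [37.6,-40.5,-8.3,-1.145,0],
    [37.6,-40.5,-8.3,-1.145,0],
    [37.6,-40.5,-8.3,-1.145,0],
  ],
  squeeze=20,
)

```text
clock: 1.4
position: [0.5468, 0.1914, 0.2048]
ee_rot: [-2.056, -2.374, 0.012]
force: [-0.5, -0.3, 0.1]
width: 0.008
```

```bash
python3 - <<'E'
from h import *
s=arm.observe();print(s['clock'],s['position'],s['force'],s['joints'].round(2));M=R.from_rotvec(s['ee_rot']).as_matrix();print(M.round(3))
im,d,K,W=save('wrist','w1')
P=pts(d,K,W)
q=P.reshape(-1,3);
for n,zl,zh in [('foot',.08,.1),('any',.02,.1)]:
    g=q[(q[:,2]>zl)&(q[:,2]<zh)&(abs(q[:,0]-.545)<.11)&(abs(q[:,1]-.19)<.12)]
    print(n,len(g),cv2.minAreaRect((g[:,:2]*1000).astype(np.float32)))
# warp to face-plane rectified at wheel height
xs=np.array([.15,-.989,0]);ys=np.array([.989,.15,0]);mid=np.array([.5455,.1935,0.07])
src=[];dst=[]
for a,b in [(-50,-60),(-50,60),(40,60),(40,-60)]:
    src.append(proj(mid+xs*a/1e3+ys*b/1e3,K,W));dst.append([(a+60)*5,(65-b)*4.5])
H=cv2.getPerspectiveTransform(np.float32(src),np.float32(dst))
cv2.imwrite('pics/w1r.png',cv2.warpPerspective(im,H,(560,585))[:,:,::-1])
E
```

```text
1.4 [0.54677173 0.1913644  0.20479812] [-0.46470182 -0.26634562  0.11246228] [-0.72  0.47  0.41  1.81 -0.22  0.92 -0.07]
[[-0.143  0.99  -0.006]
 [ 0.99   0.143 -0.005]
 [-0.004 -0.007 -1.   ]]
foot 3138 ((533.71337890625, 270.6065368652344), (139.62100219726562, 9.848405838012695), 8.170421600341797)
any 21985 ((542.0267333984375, 214.48046875), (140.18141174316406, 123.58586120605469), 8.282715797424316)
```

View pics/w1.png

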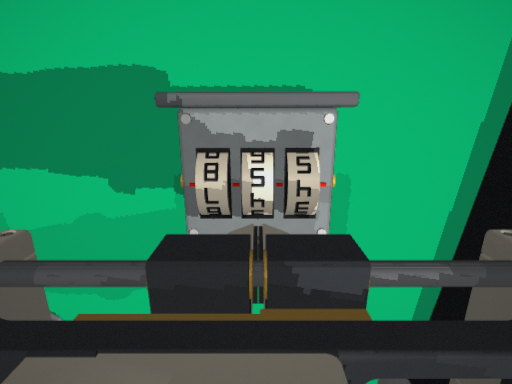

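```bash
cat > unwrap.py <<'E'
from h import *
a=np.radians(8.3);xs=np.array([np.sin(a),-np.cos(a),0]);ys=np.array([np.cos(a),np.sin(a),0])
mid=np.array([.545,.1925,0])
def red(f):
    im,d,K,W=load(f);P=pts(d,K,W);I=im.astype(int)
    m=(I[...,0]>120)&(I[...,1]<70)&(I[...,2]<70)&(P[...,2]>.04)&(P[...,2]<.075)
    q=P[m]-mid; return np.c_[q@xs,q@ys,q[:,2]]
def unwrap(f,xw,out,yc=(38,0,-38)):
    im,d,K,W=load(f);Wi=np.linalg.inv(W);tiles=[]
    ph=np.radians(np.arange(65,-65.1,-.5))   # top row = towards top end (upright for reader)
    for y0 in yc:
        yy=np.arange(14,-14.1,-.25)/1e3+y0/1e3
        PH,Y=np.meshgrid(ph,yy,indexing='ij')
        p=mid+Y[...,None]*ys+(xw+.032*np.sin(PH))[...,None]*xs+(.038+.032*np.cos(PH))[...,None]*np.array([0,0,1])
        c=(p@Wi[:3,:3].T+Wi[:3,3])@K.T
        uv=(c[...,:2]/c[...,2:]).astype(np.float32)
        t=cv2.remap(im,uv[...,0],uv[...,1],cv2.INTER_CUBIC);np.save('%s_%d.npy'%(out,y0),t)
        t=cv2.resize(t,None,fx=1.8,fy=2);t[260]=[255,0,0];tiles.append(t)
    cv2.imwrite('pics/'+out+'.png',np.hstack(tiles)[:,:,::-1])
E
python3 - <<'E'
from unwrap import *
r=red('w1');print(len(r),np.median(r,0),r.min(0),r.max(0))
unwrap('w1',np.median(r[:,0]),'u1')
E
```

```text
75 [-0.00902093 -0.01724334  0.05340865] [-0.0108583  -0.05967642  0.05152554] [-0.00766036  0.05940902  0.05520078]
```

View pics/u1.png

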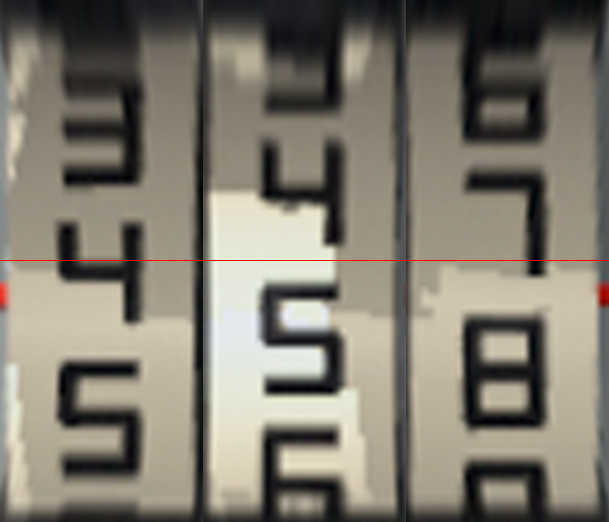

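Reading now: left wheel 4 minus 3° (141°), middle ≈160.5° (between 4 and 5), right ≈260.5° (near 7). I need rolls of about left −38.5 mm, middle +51 mm and right −65 mm at the rim. Approaching the left wheel to find contact.

Emit:
carry_out(
  plan=[
    [3.5,0.9,-3,0,0],
    [3.5,0.9,-6,0,0],
    [3.5,0.9,-6,0,0],
    [3.5,0.9,-6.5,0,0],
    [3.5,0.9,-6.5,0,0],
    [3.5,0.9,-6.5,0,0],
  ],
)

```text
clock: 2.05
position: [0.5817, 0.2033, 0.1433]
ee_rot: [-2.053, -2.377, 0.005]
force: [0.3, 0.3, 0.4]
width: 0.007
```

Emit:
carry_out(
  plan=[
    [0,0,-0.3,0,0],
    [0,0,-0.6,0,0],
    [0,0,-0.6,0,0],
  ],
)

```text
clock: 2.35
position: [0.5815, 0.2034, 0.1372]
ee_rot: [-2.053, -2.377, 0.005]
force: [-0.4, 0.1, 0.2]
width: 0.008
```

Emit:
carry_out(
  plan=[
    [0.04,-0.3,0,0,0],
    [0.04,-0.3,-0.3,0,0],
    [0.04,-0.3,-0.3,0,0],
  ],
)

```text
clock: 2.65
position: [0.5824, 0.1997, 0.1354]
ee_rot: [-2.054, -2.376, 0.004]
force: [-4.3, -1.8, 13.4]
width: 0.007
```

Contact is at TCP z≈0.1354, with about 11 N per mm of overtravel. Two 13 mm strokes toward the foot come next.

Emit:
carry_out(
  plan=[
    [0,0,-0.07,0,0],
    [-0.05,0.32,-0.07,0,0],
    [-0.1,0.64,-0.07,0,0],
    [-0.14,0.97,-0.07,0,0],
    [-0.19,1.29,-0.07,0,0],
    [-0.19,1.29,-0.07,0,0],
    [-0.19,1.29,0.6,0,0],
    [0,0,0.6,0,0],
    [0,0,0.6,0,0],
    [0,0,0.1,0,0],
    [0,0,-0.07,0,0],
    [0,0,-0.07,0,0],
    [-0.05,0.32,-0.07,0,0],
    [-0.1,0.64,-0.07,0,0],
    [-0.14,0.97,-0.07,0,0],
    [-0.19,1.29,-0.07,0,0],
    [-0.19,1.29,-0.07,0,0],
  ],
)

```text
clock: 4.35
position: [0.5808, 0.2134, 0.1355]
ee_rot: [-2.053, -2.377, 0.002]
force: [-3.4, 1.1, 12.7]
width: 0.007
```

Emit:
carry_out(
  plan=[
    [0,0,0.6,0,0],
    [0.19,-1.29,0.6,0,0],
    [0.19,-1.29,0.6,0,0],
    [0.19,-1.29,0.1,0,0],
    [0.19,-1.29,-0.05,0,0],
    [0.19,-1.29,-0.05,0,0],
    [0.14,-0.97,-0.05,0,0],
    [0.1,-0.64,-0.05,0,0],
    [0.05,-0.32,-0.05,0,0],
    [0,0,-0.05,0,0],
    [0,0,-0.05,0,0],
    [0,0,0.6,0,0],
    [-3.5,-2.0,0.6,0,0],
    [-3.5,-2.0,0.6,0,0],
    [-3.5,-2.0,0.1,0,0],
    [-3.5,-2.0,-0.05,0,0],
    [-3.5,-2.0,-0.05,0,0],
  ],
)

```text
clock: 6.05
position: [0.546, 0.1936, 0.1354]
ee_rot: [-2.052, -2.376, 0.003]
force: [-5.8, -2.5, 13.3]
width: 0.002
```

Emit:
carry_out(
  plan=[
    [0,0,0.6,0,0],
    [-0.32,1.41,0.6,0,0],
    [-0.32,1.41,0.6,0,0],
    [-0.32,1.41,0.1,0,0],
    [-0.32,1.41,-0.03,0,0],
    [-0.27,1.09,-0.03,0,0],
    [-0.23,0.77,-0.03,0,0],
    [-0.18,0.44,-0.03,0,0],
    [-0.13,0.12,-0.03,0,0],
    [-0.13,0.12,-0.03,0,0],
    [-0.13,0.12,0.6,0,0],
    [-0.32,1.41,0.6,0,0],
    [-0.32,1.41,0.6,0,0],
    [-0.32,1.41,0.1,0,0],
    [-0.32,1.41,-0.03,0,0],
    [-0.27,1.09,-0.03,0,0],
    [-0.23,0.77,-0.03,0,0],
    [-0.18,0.44,-0.03,0,0],
    [-0.13,0.12,-0.03,0,0],
    [-0.13,0.12,-0.03,0,0],
  ],
)

```text
clock: 8.05
position: [0.5449, 0.1944, 0.1355]
ee_rot: [-2.053, -2.376, 0.002]
force: [-2.0, -1.3, 11.6]
width: 0.003
```

Two more strokes on the middle wheel, with the same geometry.

Emit:
carry_out(
  plan=[
    [0,0,0.6,0,0],
    [-0.19,1.29,0.6,0,0],
    [-0.19,1.29,0.6,0,0],
    [-0.19,1.29,0.1,0,0],
    [-0.19,1.29,-0.03,0,0],
    [-0.14,0.97,-0.03,0,0],
    [-0.1,0.64,-0.03,0,0],
    [-0.05,0.32,-0.03,0,0],
    [0,0,-0.03,0,0],
    [0,0,-0.03,0,0],
    [0,0,0.6,0,0],
    [-0.19,1.29,0.6,0,0],
    [-0.19,1.29,0.6,0,0],
    [-0.19,1.29,0.1,0,0],
    [-0.19,1.29,-0.03,0,0],
    [-0.14,0.97,-0.03,0,0],
    [-0.1,0.64,-0.03,0,0],
    [-0.05,0.32,-0.03,0,0],
    [0,0,-0.03,0,0],
    [0,0,-0.03,0,0],
  ],
)

```text
clock: 10.05
position: [0.5452, 0.1939, 0.1355]
ee_rot: [-2.054, -2.375, 0.001]
force: [-1.9, -1.4, 9.7]
width: 0.005
```

Emit:
carry_out(
  plan=[
    [0,0,0.7,0,0],
    [-3.82,-0.43,0.7,0,0],
    [-3.82,-0.43,0.6,0,0],
    [-3.82,-0.43,0.1,0,0],
    [-3.82,-0.43,-0.04,0,0],
    [-3.87,-0.11,-0.04,0,0],
    [-3.91,0.22,-0.04,0,0],
    [-3.96,0.54,-0.04,0,0],
    [-4.01,0.86,-0.04,0,0],
    [-4.01,0.86,-0.04,0,0],
    [-4.01,0.86,0.6,0,0],
    [-3.82,-0.43,0.6,0,0],
    [-3.82,-0.43,0.6,0,0],
    [-3.82,-0.43,0.1,0,0],
    [-3.82,-0.43,-0.04,0,0],
    [-3.87,-0.11,-0.04,0,0],
    [-3.91,0.22,-0.04,0,0],
    [-3.96,0.54,-0.04,0,0],
    [-4.01,0.86,-0.04,0,0],
    [-4.01,0.86,-0.04,0,0],
  ],
)

```text
clock: 12.05
position: [0.5055, 0.2032, 0.1356]
ee_rot: [-2.053, -2.376, -0.001]
force: [-1.6, -0.5, 11.6]
width: 0.001
```

Emit:
carry_out(
  plan=[
    [0,0,0.6,0,0],
    [0.19,-1.29,0.6,0,0],
    [0.19,-1.29,0.6,0,0],
    [0.19,-1.29,0.1,0,0],
    [0.19,-1.29,-0.05,0,0],
    [0.14,-0.97,-0.05,0,0],
    [0.1,-0.64,-0.05,0,0],
    [0.05,-0.32,-0.05,0,0],
    [0,0,-0.05,0,0],
    [0,0,-0.05,0,0],
    [0,0,0.6,0,0],
    [0.19,-1.29,0.6,0,0],
    [0.19,-1.29,0.6,0,0],
    [0.19,-1.29,0.1,0,0],
    [0.19,-1.29,-0.05,0,0],
    [0.14,-0.97,-0.05,0,0],
    [0.1,-0.64,-0.05,0,0],
    [0.05,-0.32,-0.05,0,0],
    [0,0,-0.05,0,0],
    [0,0,-0.05,0,0],
  ],
)

```text
clock: 14.05
position: [0.5056, 0.204, 0.1355]
ee_rot: [-2.052, -2.376, -0.003]
force: [-3.5, -0.7, 13.7]
width: 0.004
```

Emit:
carry_out(
  plan=[
    [0,0,0.6,0,0],
    [0.19,-1.29,0.6,0,0],
    [0.19,-1.29,0.6,0,0],
    [0.19,-1.29,0.1,0,0],
    [0.19,-1.29,-0.05,0,0],
    [0.14,-0.97,-0.05,0,0],
    [0.1,-0.64,-0.05,0,0],
    [0.05,-0.32,-0.05,0,0],
    [0,0,-0.05,0,0],
    [0,0,-0.05,0,0],
    [0,0,1,0,0],
    [0,0,5,0,0],
    [2,-0.5,7,0,0],
    [4,-1,7,0,0],
    [4,-1,7,0,0],
    [4,-1,7,0,0],
  ],
)

```text
clock: 15.65
position: [0.5453, 0.1938, 0.2051]
ee_rot: [-2.053, -2.375, -0.001]
force: [-0.8, -0.4, -0.4]
width: 0.003
```

```bash
python3 - <<'E'
from unwrap import *
s=arm.observe();print(s['clock'],s['position'],s['force'])
save('wrist','w2')
r=red('w2');print(len(r),np.median(r,0),r.min(0),r.max(0))
unwrap('w2',np.median(r[:,0]),'u2')
E
```

```text
15.65 [0.54530758 0.19376256 0.20507894] [-0.76028869 -0.3617455  -0.40735495]
56 [-0.00945742  0.01663774  0.05347413] [-0.01073915 -0.05900142  0.05200576] [-0.0082783   0.05973981  0.05512602]
```

View pics/u2.png

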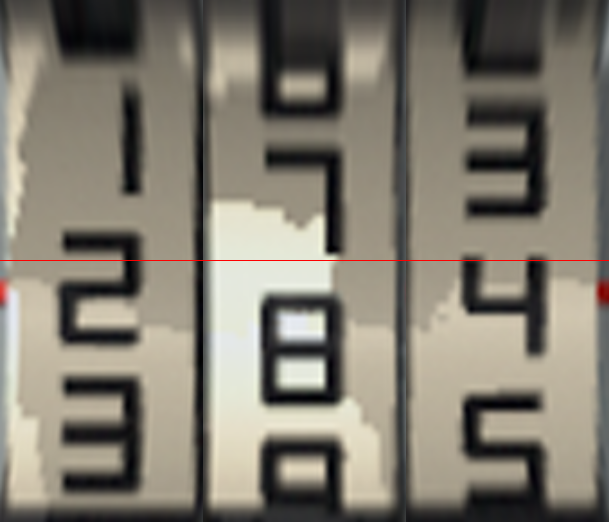

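```bash
cat > fit.py <<'E'
from unwrap import *
from scipy.optimize import least_squares
def fit(f):
    im,d,K,W=load(f);q=pts(d,K,W).reshape(-1,3);g=np.c_[(q-mid)@xs,(q-mid)@ys,q[:,2]]
    for y0 in (.038,0,-.038):
        m=(abs(g[:,1]-y0)<.010)&(g[:,2]>.057)&(g[:,2]<.075)&(abs(g[:,0]+.009)<.025)
        p=g[m];r=least_squares(lambda a:np.hypot(p[:,0]-a[0],p[:,2]-a[1])-.032,[-.009,.038],loss='soft_l1',f_scale=.0005)
        print(y0,m.sum(),r.x.round(5),np.abs(r.fun).mean().round(5))
E
python3 -c "
from fit import *
fit('w1');fit('w2')"
```

```text
0.038 1339 [-0.00905  0.03702] 0.00055
0 1311 [-0.00909  0.03699] 0.00051
-0.038 1314 [-0.00898  0.03699] 0.00055
0.038 1315 [-0.00912  0.03696] 0.00053
0 1332 [-0.00893  0.037  ] 0.00053
-0.038 1327 [-0.00884  0.03698] 0.00053
```

Emit:
carry_out(
  plan=[
    [3.57,1.5,-3,0,0],
    [3.57,1.5,-6,0,0],
    [3.57,1.5,-6.4,0,0],
    [3.57,1.5,-6.4,0,0],
    [3.57,1.5,-6.4,0,0],
    [3.57,1.5,-6.4,0,0],
  ],
)

```text
clock: 16.3
position: [0.5808, 0.2092, 0.1425]
ee_rot: [-2.052, -2.376, -0.003]
force: [-0.1, 1.0, 0.4]
width: 0.005
```

Emit:
carry_out(
  plan=[
    [0,0,-0.5,0,0],
    [0,0,-0.75,0,0],
    [0,0,-0.75,0,0],
    [0.02,-0.13,-0.75,0,0],
    [0.04,-0.26,-0.75,0,0],
    [0.06,-0.39,-0.75,0,0],
    [0.06,-0.39,-0.75,0,0],
    [0.06,-0.39,-0.75,0,0],
  ],
)

```text
clock: 17.1
position: [0.5816, 0.2055, 0.1357]
ee_rot: [-2.052, -2.376, -0.005]
force: [-0.5, 0.5, 6.4]
width: 0.004
```

Emit:
carry_out(
  plan=[
    [0,0,0.7,0,0],
    [-3.7,-0.75,0.7,0,0],
    [-3.7,-0.75,0.7,0,0],
    [-3.7,-0.75,0.7,0,0],
    [-3.7,-0.75,0.7,0,0],
  ],
)

```text
clock: 17.6
position: [0.5453, 0.1983, 0.1432]
ee_rot: [-2.052, -2.377, -0.007]
force: [0.8, -0.0, -0.0]
width: 0.01
```

Emit:
carry_out(
  plan=[
    [0,0,-0.5,0,0],
    [0,0,-0.82,0,0],
    [0,0,-0.82,0,0],
    [-0.03,0.2,-0.82,0,0],
    [-0.06,0.39,-0.82,0,0],
    [-0.08,0.58,-0.82,0,0],
    [-0.11,0.77,-0.82,0,0],
    [-0.11,0.77,-0.82,0,0],
    [-0.11,0.77,-0.82,0,0],
  ],
)

```text
clock: 18.5
position: [0.5451, 0.2062, 0.1356]
ee_rot: [-2.053, -2.377, -0.009]
force: [-1.5, -0.3, 11.5]
width: 0.004
```

Emit:
carry_out(
  plan=[
    [0,0,0.7,0,0],
    [-3.86,-0.7,0.7,0,0],
    [-3.86,-0.7,0.7,0,0],
    [-3.86,-0.7,0.7,0,0],
    [-3.86,-0.7,0.7,0,0],
  ],
)

```text
clock: 19.0
position: [0.5074, 0.1994, 0.1428]
ee_rot: [-2.053, -2.377, -0.01]
force: [0.4, 0.5, -0.0]
width: 0.01
```

Emit:
carry_out(
  plan=[
    [0,0,-0.5,0,0],
    [0,0,-0.78,0,0],
    [0,0,-0.78,0,0],
    [0.02,-0.16,-0.78,0,0],
    [0.05,-0.32,-0.78,0,0],
    [0.07,-0.48,-0.78,0,0],
    [0.09,-0.63,-0.78,0,0],
    [0.09,-0.63,-0.78,0,0],
    [0.09,-0.63,-0.78,0,0],
    [0.09,-0.63,0,0,0],
    [0.09,-0.63,4,0,0],
    [3.8,-0.5,6.2,0,0],
    [3.8,-0.5,6.2,0,0],
    [3.8,-0.5,6.2,0,0],
  ],
)

```text
clock: 20.4
position: [0.5461, 0.1943, 0.2051]
ee_rot: [2.054, 2.376, 0.012]
force: [-0.8, 1.2, -0.3]
width: 0.006
```

```bash
python3 - <<'E'
from unwrap import *
s=arm.observe();print(s['clock'],s['position'],s['force'])
save('wrist','w3')
r=red('w3');print(len(r),np.median(r,0))
unwrap('w3',-.0091,'u3')
from fit import fit
fit('w3')
# digit ink extents per row around line
for y0 in (38,0,-38):
    t=np.load('u3_%d.npy'%y0).astype(int).sum(2)[:,20:95]
    ink=(t<230).sum(1); rows=np.where(ink>4)[0]; print(y0,rows*0.5-65)
E
```

```text
20.4 [0.54611211 0.19430319 0.20506481] [-0.79151644  1.23135078 -0.29304718]
60 [-0.00923653  0.01849673  0.05347795]
0.038 1303 [-0.00913  0.03702] 0.00049
0 1303 [-0.00906  0.037  ] 0.00054
-0.038 1316 [-0.00895  0.03696] 0.00053
38 [-65.  -64.5 -64.  -63.5 -63.  -62.5 -62.  -61.5 -61.  -60.5 -60.  -59.5
 -59.  -58.5 -58.  -57.5 -57.  -56.5 -56.  -55.5 -55.  -54.5 -54.  -53.5
 -53.  -52.5 -52.  -51.5 -51.  -50.5 -50.  -49.5 -49.  -48.5 -48.  -47.5
 -47.  -46.5 -46.  -45.5 -45.  -44.5 -44.  -43.5 -43.  -42.5 -42.  -41.5
 -41.  -40.5 -40.  -39.5 -39.  -38.5 -38.  -37.5 -37.  -36.5 -36.  -35.5
 -35.  -34.5 -34.  -33.5 -33.  -32.5 -32.  -31.5 -31.  -30.5 -30.  -29.5
 -29.  -28.5 -28.  -27.5 -27.  -26.5 -26.  -25.5 -25.  -24.5 -24.  -23.5
 -23.  -22.5 -13.  -12.5 -12.  -11.5 -11.  -10.5 -10.   -9.5  -9.   -8.5
  -8.   -7.5  -7.   -6.5  -6.   -5.5  -5.   -4.5  -4.   -3.5  -3.   -2.5
  -2.   -1.5  -1.   -0.5   0.    0.5   1.    1.5   2.    2.5   3.    3.5
   4.    4.5   5.    5.5   6.    6.5   7.    7.5   8.    8.5   9.    9.5
  10.   10.5  11.   11.5  12.   12.5  13.   13.5  14.   14.5 
[... 2095 characters left out ...]
11.5 -11.  -10.5 -10.   -9.5  -9.   -8.5  -8.
  -7.5  -7.   -6.5  -6.   -5.5  -5.   -4.5  -4.   -3.5  -3.   -2.5  -2.
  -1.5  -1.   -0.5   0.    0.5   1.    1.5   2.    2.5   3.    3.5   4.
   4.5   5.    5.5   6.    6.5   7.    7.5   8.    8.5   9.    9.5  10.
  10.5  11.   11.5  12.   23.   23.5  24.   24.5  25.   25.5  26.   26.5
  27.   27.5  28.   28.5  29.   29.5  30.   30.5  31.   31.5  32.   32.5
  33.   33.5  34.   34.5  35.   35.5  36.   36.5  37.   37.5  38.   38.5
  39.   39.5  40.   40.5  41.   41.5  42.   42.5  43.   43.5  44.   44.5
  45.   45.5  46.   46.5  47.   47.5  48.   48.5  49.   49.5  50.   50.5
  59.5  60.   60.5  61.   61.5  62.   62.5  63.   63.5  64.   64.5  65. ]
```

View pics/u3.png

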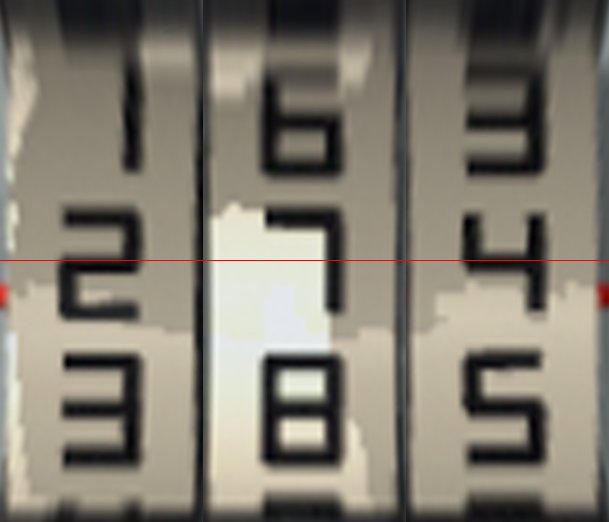

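All three wheels are within 1° of their digit (2 at +0.8°, 7 at −0.3°, 4 at +0.3°). To stand it up with a vertical tool, I'll press the foot's top edge down and drag it away, so the stand tips about the foot's back edge. First I check clearance to the neighbouring silver and glass.

```bash
python3 - <<'E'
from h import *
for f in ('top0','scene0'):
    im,d,K,W=load(f);q=pts(d,K,W).reshape(-1,3)
    for n,(x0,x1,y0,y1) in dict(goblet=(.5,.75,.32,.55),rack=(.3,.5,.35,.6),near=(.45,.6,.29,.48),salt=(.62,.8,.0,.15)).items():
        g=q[(q[:,0]>x0)&(q[:,0]<x1)&(q[:,1]>y0)&(q[:,1]<y1)&(q[:,2]>.01)&(q[:,2]<.25)]
        for zl,zh in ((.01,.05),(.05,.1),(.1,.25)):
            k=g[(g[:,2]>zl)&(g[:,2]<zh)]
            if len(k)>5: print(f,n,zl,len(k),np.percentile(k,2,axis=0).round(3),np.percentile(k,98,axis=0).round(3))
E
```

```text
top0 goblet 0.01 447 [0.503 0.431 0.01 ] [0.653 0.538 0.049]
top0 goblet 0.05 557 [0.502 0.421 0.051] [0.637 0.538 0.099]
top0 goblet 0.1 1283 [0.505 0.415 0.102] [0.665 0.541 0.143]
top0 rack 0.01 1953 [0.31  0.428 0.012] [0.489 0.537 0.047]
top0 rack 0.05 1423 [0.305 0.436 0.051] [0.495 0.537 0.099]
top0 rack 0.1 1027 [0.308 0.533 0.101] [0.497 0.541 0.142]
top0 near 0.01 27 [0.45  0.426 0.013] [0.456 0.48  0.041]
top0 salt 0.01 465 [0.779 0.003 0.011] [0.783 0.147 0.049]
top0 salt 0.05 479 [0.724 0.002 0.051] [0.787 0.147 0.078]
scene0 goblet 0.01 215 [0.59  0.434 0.01 ] [0.656 0.547 0.048]
scene0 goblet 0.05 470 [0.502 0.417 0.052] [0.671 0.537 0.099]
scene0 goblet 0.1 1191 [0.505 0.413 0.101] [0.674 0.537 0.141]
scene0 rack 0.01 1242 [0.313 0.426 0.012] [0.491 0.537 0.049]
scene0 rack 0.05 1105 [0.307 0.434 0.051] [0.496 0.537 0.099]
scene0 rack 0.1 1887 [0.303 0.532 0.102] [0.492 0.598 0.172]
scene0 near 0.01 67 [0.45  0.423 0.01 ] [0.459 0.479 0.044]
scene0 near 0.05 11 [0.451 0.467 0.051] [0.454 0.479 0.071]
scene0 salt 0.01 344 [0.785 0.001 0.011] [0.788 0.059 0.05 ]
scene0 salt 0.05 845 [0.734 0.001 0.051] [0.789 0.144 0.077]
```

Emit:
carry_out(
  plan=[
    [-1.28,7.84,0,0,0],
    [-1.28,7.84,0,0,0],
    [-1.28,7.84,-3.5,0,0],
    [-1.28,7.84,-4.2,0,0],
    [-1.28,7.84,-4.2,0,0],
  ],
)

```text
clock: 20.95
position: [0.5305, 0.2713, 0.1604]
ee_rot: [-2.053, -2.375, -0.001]
force: [0.2, 0.5, -0.2]
width: 0.005
```

Emit:
carry_out(
  plan=[
    [0,0,-0.3,0,0],
    [0,0,-0.55,0,0],
    [0,0,-0.55,0,0],
  ],
)

```text
clock: 21.25
position: [0.5312, 0.2702, 0.1576]
ee_rot: [-2.056, -2.373, -0.003]
force: [-6.5, -3.1, 19.5]
width: 0.006
```

Emit:
carry_out(
  plan=[
    [0,0,-0.22,0,0],
    [-0.06,0.4,-0.22,0,0],
    [-0.11,0.8,-0.2,0,0],
    [-0.17,1.2,-0.2,0,0],
    [-0.23,1.6,-0.2,0,0],
    [-0.23,1.6,-0.2,0,0],
  ],
)

```text
clock: 21.85
position: [0.5293, 0.285, 0.1575]
ee_rot: [-2.058, -2.372, -0.004]
force: [-4.1, -3.7, 11.3]
width: 0.005
```

```bash
cat > tilt.py <<'E'
from h import *
def tilt(f):
    im,d,K,W=save('top',f);q=pts(d,K,W).reshape(-1,3)
    g=q[(abs(q[:,0]-.55)<.035)&(q[:,1]>.07)&(q[:,1]<.16)&(q[:,2]>.025)&(q[:,2]<.2)]
    h,e=np.histogram(g[:,1],np.arange(.09,.165,.01))
    for a,b in zip(e[:-1],e[1:]):
        k=g[(g[:,1]>=a)&(g[:,1]<b)]
        if len(k)>3: print(round(a,3),len(k),np.median(k[:,2]).round(4))
    print('ymin',np.percentile(g[:,1],1).round(4))
E
python3 -c "
from tilt import *
im,d,K,W=load('top0')
q=pts(d,K,W).reshape(-1,3);g=q[(abs(q[:,0]-.55)<.035)&(q[:,1]>.07)&(q[:,1]<.16)&(q[:,2]>.025)];print('before',np.percentile(g[:,1],1))
tilt('t1')"
```

```text
before 0.10640885737850422
0.11 46 0.0711
0.12 113 0.0714
0.13 113 0.0701
0.14 113 0.0685
0.15 122 0.0695
ymin 0.1141
```

The plate is up about 25 mm, so the stand has tipped about 9° with almost no slide. I'll continue along the arc.

Emit:
carry_out(
  plan=[
    [-0.06,0.44,-0.23,0,0],
    [-0.13,0.88,-0.33,0,0],
    [-0.19,1.3,-0.4,0,0],
    [-0.25,1.75,-0.5,0,0],
    [-0.31,2.12,-0.62,0,0],
    [-0.36,2.5,-0.75,0,0],
    [-0.42,2.9,-0.88,0,0],
    [-0.47,3.25,-1.02,0,0],
    [-0.47,3.25,-1.02,0,0],
  ],
)

```text
clock: 22.8
position: [0.5246, 0.3177, 0.1488]
ee_rot: [-2.058, -2.371, -0.006]
force: [-4.2, 0.2, 9.7]
width: 0.002
```

```bash
python3 -c "
from tilt import *
tilt('t2')"
```

```text
0.14 12 0.1193
0.15 113 0.1241
ymin 0.1475
```

Emit:
carry_out(
  plan=[
    [-0.05,0.36,-0.38,0,0],
    [-0.1,0.71,-0.55,0,0],
    [-0.15,1.06,-0.78,0,0],
    [-0.2,1.4,-0.98,0,0],
    [-0.25,1.73,-1.23,0,0],
    [-0.3,2.05,-1.48,0,0],
    [-0.34,2.36,-1.74,0,0],
    [-0.38,2.64,-2.0,0,0],
    [-0.38,2.64,-2.0,0,0],
  ],
)

```text
clock: 23.75
position: [0.5211, 0.344, 0.1289]
ee_rot: [-2.058, -2.371, -0.006]
force: [-0.5, 0.8, 3.0]
width: 0.004
```

Emit:
carry_out(
  plan=[
    [-0.05,0.36,-0.6,0,0],
    [-0.1,0.72,-1.05,0,0],
    [-0.14,1.0,-1.45,0,0],
    [-0.17,1.2,-1.8,0,0],
    [-0.2,1.4,-2.1,0,0],
    [-0.28,2.0,0.5,0,0],
    [-0.32,2.2,5.5,0,0],
    [-0.32,2.2,10.5,0,0],
    [-0.32,2.2,13,0,0],
    [-0.32,2.2,13,0,0],
    [-0.32,2.2,13,0,0],
  ],
)

```text
clock: 24.85
position: [0.5179, 0.3658, 0.2588]
ee_rot: [-2.058, -2.371, -0.007]
force: [-0.4, -0.6, 0.2]
width: 0.003
```

```bash
python3 - <<'E'
from h import *
s=arm.observe();print(s['clock'],s['position'],s['force'],s['joints'].round(2))
im,d,K,W=save('top','t3');q=pts(d,K,W).reshape(-1,3)
for n,zl,zh in [('plate',.15,.185),('house',.122,.14),('all',.05,.185)]:
    g=q[(q[:,2]>zl)&(q[:,2]<zh)&(abs(q[:,0]-.53)<.12)&(q[:,1]>.2)&(q[:,1]<.4)]
    if len(g)>5: print(n,len(g),cv2.minAreaRect((g[:,:2]*1000).astype(np.float32)),np.median(g[:,2]))
im=save('scene','s3')[0]
E
```

```text
24.85 [0.51789536 0.36579184 0.25884114] [-0.39520909 -0.6456592   0.19350718] [-0.99  0.49  0.44  1.62 -0.23  1.07 -0.35]
plate 352 ((526.8433837890625, 315.6624450683594), (94.63371276855469, 13.057052612304688), 7.198556900024414) 0.16906160031902617
house 1074 ((529.8275146484375, 301.526123046875), (134.8306121826172, 53.621952056884766), 6.259018898010254) 0.13053773881044228
all 2149 ((526.6097412109375, 311.2767639160156), (137.72805786132812, 70.95726013183594), 8.192239761352539) 0.12994527019903634
```

View pics/s3.png

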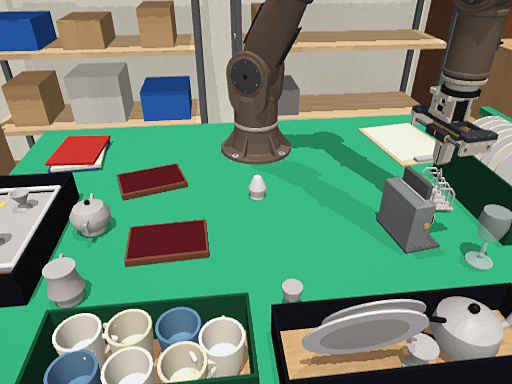

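The stand is upright at (385–435, 165–250) in the scene picture. The silver and glass have not moved. Plate top is at (0.527,0.316), z 0.169. Turning a quarter and opening the fingers above it.

Emit:
carry_out(
  plan=[
    [0.3,-1.6,1,0.15,3],
    [0.6,-3.3,1,0.3,5],
    [0.9,-5,1,0.45,5],
    [0.9,-5,1,0.6,5],
    [0.9,-5,1,0.75,5],
    [0.9,-5,1,0.9,5],
    [0.9,-5,1,1.05,5],
    [0.9,-5,1,1.2,5],
    [0.9,-5,1,1.35,5],
    [0.9,-5,1,1.5,5],
    [0.9,-5,0,1.56,5],
    [0.9,-5,0,1.56,5],
    [0.9,-5,0,1.56,5],
    [0.9,-5,0,1.56,5],
  ],
)

```text
clock: 26.35
position: [0.5262, 0.3155, 0.257]
ee_rot: [0.201, -3.132, 0.002]
force: [0.8, 0.0, 0.4]
width: 0.548
```

Emit:
carry_out(
  plan=[
    [0,0,-2,0,5],
    [0,0,-4,0,4],
    [0,0,-5.2,0,3],
    [0,0,-5.3,0,2],
    [0,0,-5.3,0,1.6],
    [0,0,-5.3,0,1],
    [0,0,-5.3,0,0.8],
    [0,0,-5.3,0,0.8],
    [0,0,-5.3,0,0.8],
    [0,0,-5.3,0,0.8],
  ],
  squeeze=35,
)

```text
clock: 27.35
position: [0.5265, 0.316, 0.2049]
ee_rot: [0.202, -3.133, -0.0]
force: [-0.9, 1.1, 5.7]
width: 0.129
```

Gripped at 11.9 mm. Lifting and carrying to above the plinth.

Emit:
carry_out(
  plan=[
    [0,0,1,0,0.8],
    [0,0,3,0,0.8],
    [0,0,5.5,0,0.8],
    [0,0,7.5,0,0.8],
    [0,-1,8,0,0.8],
    [-0.1,-3,8,-0.05,0.8],
    [-0.2,-6,8,-0.13,0.8],
    [-0.3,-9.5,8,-0.23,0.8],
    [-0.5,-13,8,-0.34,0.8],
    [-0.7,-16.5,8,-0.45,0.8],
    [-0.9,-20,8,-0.56,0.8],
    [-1.1,-23.5,8,-0.67,0.8],
    [-1.3,-27,8,-0.78,0.8],
    [-1.5,-30,8,-0.88,0.8],
    [-1.6,-32,8,-0.96,0.8],
    [-1.7,-33,8,-1.0,0.8],
    [-1.7,-33,8,-1.0,0.8],
  ],
)

```text
clock: 29.05
position: [0.5081, -0.0163, 0.284]
ee_rot: [-1.331, -2.842, 0.001]
force: [-0.4, -0.9, -8.4]
width: 0.131
```

Emit:
carry_out(
  plan=[
    [-0.1,-1,0,-0.03,0.8],
    [-0.2,-3,0,-0.08,0.8],
    [-0.3,-6,0,-0.16,0.8],
    [-0.5,-9.5,0,-0.26,0.8],
    [-0.7,-13,0,-0.36,0.8],
    [-0.9,-16.5,0,-0.46,0.8],
    [-1.0,-20,0,-0.54,0.8],
    [-1.1,-22.5,0,-0.6,0.8],
    [-1.2,-24.3,0,-0.63,0.8],
    [-1.2,-25.3,0,-0.643,0.8],
    [-1.2,-25.3,0,-0.643,0.8],
    [-1.2,-25.3,-3,-0.643,0.8],
    [-1.2,-25.3,-3,-0.643,0.8],
    [-1.2,-25.3,-3,-0.643,0.8],
  ],
)

```text
clock: 30.45
position: [0.4961, -0.2678, 0.2538]
ee_rot: [-2.157, -2.276, -0.001]
force: [0.3, -0.2, -6.7]
width: 0.129
```

```bash
python3 - <<'E'
from h import *
s=arm.observe();M=R.from_rotvec(s['ee_rot']).as_matrix();print(s['clock'],s['position'],s['force'],np.degrees(np.arctan2(M[1,1],M[0,1])),M[:,2],s['joints'].round(2))
a=save('scene','s4');P=pts(*a[1:]).reshape(-1,3)
crop(a[0],'s4c',100,90,260,290,3)
E
```

```text
30.45 [ 0.49610428 -0.26778406  0.25384663] [ 0.32460896 -0.23377412 -6.73153596] 3.0786839241000594 [-0.00377273  0.00409788 -0.99998449] [-0.03  0.41  0.59  1.81 -0.27  1.01  0.72]
```

View pics/s4c.png

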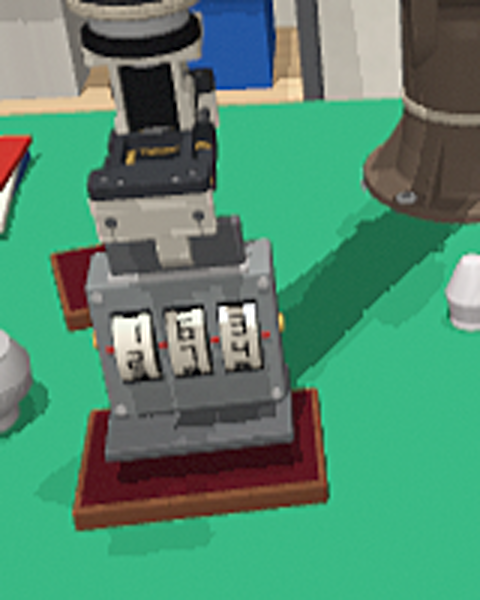

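It faces the room, centred over the plinth, with its foot edge parallel to the plinth edge in the picture. Lowering slowly.

Emit:
carry_out(
  plan=[
    [0,-0.17,-1,0,0.8],
    [0,-0.17,-1.8,0,0.8],
    [0,-0.17,-2.3,0,0.8],
    [0,-0.17,-2.5,0,0.8],
    [0,-0.17,-2.6,0,0.8],
    [0,-0.17,-2.65,0,0.8],
    [0,-0.17,-2.65,0,0.8],
  ],
)

```text
clock: 31.2
position: [0.4966, -0.2703, 0.2283]
ee_rot: [-2.159, -2.277, -0.001]
force: [-0.7, 0.7, -8.7]
width: 0.131
```

Emit:
carry_out(
  plan=[
    [0,0.05,-0.08,0,0.8],
    [0,0.05,-0.16,0,0.8],
    [0,0.05,-0.22,0,0.8],
    [0,0.05,-0.26,0,0.8],
    [0,0.05,-0.3,0,0.8],
    [0,0.05,-0.3,0,0.8],
  ],
)

```text
clock: 31.8
position: [0.4966, -0.2698, 0.2253]
ee_rot: [-2.159, -2.277, -0.001]
force: [-0.0, -0.2, -8.1]
width: 0.127
```

Emit:
carry_out(
  plan=[
    [0,0,-0.05,0,0.8],
    [0,0,-0.1,0,0.8],
    [0,0,-0.1,0,0.8],
  ],
)

```text
clock: 32.1
position: [0.4967, -0.2696, 0.2251]
ee_rot: [-2.159, -2.278, -0.003]
force: [-3.2, 3.5, 4.6]
width: 0.129
```

Contact made gently (≈ +13 N change). Releasing, then rising clear.

Emit:
carry_out(
  plan=[
    [0,0,0,0,1.4],
    [0,0,0,0,2.2],
    [0,0,0,0,4],
    [0,0,0,0,5],
    [0,0,0,0,5],
    [0,0,2,0,5],
    [0,0,5,0,5],
    [0,0,10,0,5],
    [0,6,13,0,5],
    [0,12,13,0,5],
    [-5,20,13,0,5],
    [-5,20,13,0,5],
    [-5,20,13,0,5],
    [-5,20,13,0,5],
  ],
)

```text
clock: 33.5
position: [0.4459, -0.0669, 0.3553]
ee_rot: [-2.153, -2.282, -0.005]
force: [0.2, -0.3, -0.7]
width: 0.545
```

```bash
python3 - <<'E'
from h import *
s=arm.observe();print(s['clock'],s['position'],s['force'])
im,d,K,W=save('top','t5');q=pts(d,K,W).reshape(-1,3)
def sel(x0,x1,y0,y1,zl,zh):
    g=q[(q[:,0]>x0)&(q[:,0]<x1)&(q[:,1]>y0)&(q[:,1]<y1)&(q[:,2]>zl)&(q[:,2]<zh)];return cv2.minAreaRect((g[:,:2]*1000).astype(np.float32)),np.percentile(g[:,2],[10,50,90]).round(4)
B=(.41,.60,-.40,-.14)
print('plate',sel(*B,.175,.2));print('house',sel(*B,.143,.158));print('plinth+',sel(*B,.015,.024));print('foot',sel(*B,.0265,.034))
im,d,K,W=save('scene','s5');Wi=np.linalg.inv(W)
# unwrap wheels in standing pose: plinth frame
a=np.radians(3.0);zs=np.array([np.cos(a),np.sin(a),0]);ys=np.array([-np.sin(a),np.cos(a),0]);zs,ys=zs,np.cross(zs,[0,0,1])*-1
ys=np.cross(zs,[1e-9,0,1]);ys=np.cross([0,0,1],zs)  # y = z_s x x_s order check: x_s=up
ys=np.cross(zs,np.array([0,0,1.]))
mid=np.array([.4967,-.2696,0])-.014*zs; mid[2]=.0204+.085
xw=-.0091;tiles=[]
ph=np.radians(np.arange(65,-65.1,-.5))
for y0 in (.038,0,-.038):
    yy=np.arange(14,-14.1,-.25)/1e3+y0
    PH,Y=np.meshgrid(ph,yy,indexing='ij')
    p=mid+Y[...,None]*ys+(xw+.032*np.sin(PH))[...,None]*np.array([0,0,1])+(.012+.032*np.cos(PH))[...,None]*zs
    c=(p@Wi[:3,:3].T+Wi[:3,3])@K.T;uv=(c[...,:2]/c[...,2:]).astype(np.float32)
    t=cv2.resize(cv2.remap(im,uv[...,0],uv[...,1],cv2.INTER_CUBIC),None,fx=1.2,fy=2);t[260]=[255,0,0];tiles.append(t)
print('ys',ys)
L=np.hstack(tiles);Rr=cv2.resize(im[120:270,95:225],(455,522),interpolation=cv2.INTER_CUBIC);Rr=np.pad(Rr,((0,L.shape[0]-522),(0,0),(0,0))) if L.shape[0]>522 else Rr[:L.shape[0]]
cv2.imwrite('pics/fin.png',np.hstack([L,Rr])[:,:,::-1])
E
```

```text
33.5 [ 0.44587479 -0.06693622  0.35527796] [ 0.15103181 -0.27535074 -0.74366079]
plate (((498.19476318359375, -286.8398742675781), (13.150885581970215, 57.81273651123047), 2.8165125846862793), array([0.1784, 0.1891, 0.1915]))
house (((483.3581848144531, -303.54986572265625), (49.01389694213867, 65.11631774902344), 3.0459210872650146), array([0.1479, 0.1501, 0.1531]))
plinth+ (((504.76885986328125, -336.3119812011719), (128.73243713378906, 55.8781623840332), 3.0130958557128906), array([0.0177, 0.0202, 0.0225]))
foot (((460.4696350097656, -323.96514892578125), (1.5868347883224487, 28.98377227783203), 4.051677703857422), array([0.028 , 0.0289, 0.0317]))
ys [ 0.05233596 -0.99862953  0.        ]
```

View pics/fin.png

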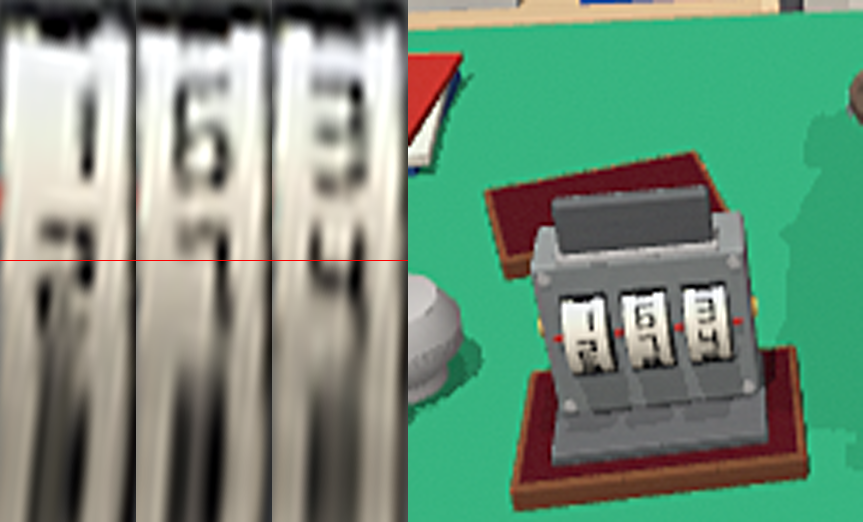

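Digits 2, 7 and 4 sit on the line. The arm partly hides the stand in the top view, so I move it aside for the final position check.

Emit:
carry_out(
  plan=[
    [-2,5,2,0,5],
    [-4,10,2,0,5],
    [-6,15,2,0,5],
    [-8,20,2,0,5],
    [-10,25,2,0,5],
    [-10,30,2,0,5],
    [-10,35,2,0,5],
    [-10,35,2,0,5],
    [-10,35,2,0,5],
  ],
)

```text
clock: 34.5
position: [0.3476, 0.2826, 0.3747]
ee_rot: [-2.156, -2.281, -0.003]
force: [0.3, -1.4, 0.0]
width: 0.544
```

```bash
python3 - <<'E'
from h import *
im,d,K,W=save('top','t6');q=pts(d,K,W).reshape(-1,3)
def sel(zl,zh,x0=.41,x1=.60,y0=-.40,y1=-.14):
    g=q[(q[:,0]>x0)&(q[:,0]<x1)&(q[:,1]>y0)&(q[:,1]<y1)&(q[:,2]>zl)&(q[:,2]<zh)];return len(g),cv2.minAreaRect((g[:,:2]*1000).astype(np.float32)),np.median(g[:,2]).round(4)
print('plate',sel(.18,.2));print('house',sel(.145,.156));print('plinth',sel(.015,.024))
P=pts(*load('scene0')[1:]);S=pts(*save('scene','s6')[1:])
# foot front edge in scene view
g=S.reshape(-1,3);g=g[(g[:,2]>.024)&(g[:,2]<.034)&(g[:,0]>.5)&(g[:,0]<.58)&(g[:,1]>-.36)&(g[:,1]<-.18)]
print('footfront',len(g),cv2.minAreaRect((g[:,:2]*1000).astype(np.float32)))
E
```

```text
plate (296, ((496.6219177246094, -268.10955810546875), (13.259293556213379, 95.76441192626953), 5.005014896392822), np.float64(0.1894))
house (1105, ((482.8332824707031, -268.9769287109375), (52.55115509033203, 133.33241271972656), 2.740478277206421), np.float64(0.1501))
plinth (1374, ((502.4350280761719, -269.01397705078125), (130.85565185546875, 190.2393798828125), 2.8907861709594727), np.float64(0.0203))
footfront 868 ((527.917724609375, -271.8392639160156), (48.972110748291016, 152.7802276611328), 4.229701042175293)
```

```bash
python3 -c "
from cell import arm
print(arm.sign_off())"
```

```text
the job is handed in; nothing more can be done
None
```

The stand reads 2-7-4 and stands upright on the left-hand dark plinth, facing the room. I handed the job in at about 34.6 s of robot time.

- **Wheels:** I rolled them by fingertip strokes while the stand lay on its back. The wrist camera then showed 2, 7 and 4 within about 1° of the reading line.
- **Standing it up:** The tool could only point down, so it could not get under the plate. Instead I pressed on the foot's upper edge and dragged it over. The stand tipped about the foot's back edge and dropped onto its foot, and I left it standing free. I then gripped the carrying plate, carried the stand over and set it down with light contact.
- **Placing:** The last top view puts the stand within about 0.5 mm of the plinth centre. Turned 2.7° against the plinth's 2.9°, it is square to about 0.2°. Its plate and housing heights are as expected for standing upright.
- **Neighbours:** I did not touch the silver or glass. Pictures taken after the stand was up showed none of it moved, but I did not measure this again at the end.

**Less certain:** The final digit check came from the blurry, steep scene view. It agrees with 2-7-4, but the right wheel appeared up to about 3° off there. I put that down to the view's resolution, since nothing had touched the wheels after the wrist-camera check.

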